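# Put the rubber stoppers back in the stopper tray after chemistry class

## Robot

A 6-joint arm with a two-finger parallel gripper is mounted at the origin on the work surface. World frame = base frame: x ahead of the robot, y to its left, z up, the work surface at z = 0. Lengths are in m, angles in degrees, forces in N, time in s.
With the tool pointing down it reaches from about 0.4 to 0.825 m from the base axis. Payload 7 kg.
Tool frame: the origin (TCP) lies on the centre line of the jaws, within the pads' length; the fingertips stand 8 mm ahead of it and the grasp point (between the pads) lies 11 mm behind it; z points along the fingers, y is the line along which they close (so a half turn about z gives the same grasp; the last joint's range is limited). The gripper opens to 88 mm and grips with 3 to 60 N. Pads are 19 mm wide; open, the fingers measure 130 mm over their backs; the gripper's body (78 mm by 193 mm) begins 47 mm behind the grasp point.
Start: joints at [87.153, 20.546, 0.682, 0, -70.136, -16.507], TCP at [0.224, 0.637, 0.197] pointing down, gripper open.
Joint ranges: [-176.03, 176.03], [-82.01, 121.73], [-58.28, 71.71], [-173.87, 95.51], [-174.79, -0.11], [-173.66, 173.66]. Speed limits (degrees/s): [136.94, 136.94, 172.46, 180, 180, 180].

## Interface

Orientations are given as [roll, pitch, yaw] about the fixed x, y, z axes, in that order (R = Rz(yaw) Ry(pitch) Rx(roll)).
In Python, from plant import ctrl, vision gives the robot as it stands. The module is installed in compiled form; this text tells all that it offers.
- The arm moves only by the tool move_arm, never from a script. Its argument "moves" is one flat list of numbers, 7 for each row, row after row: the finger opening in cm, from 0 to 8.76, then the shift along the tool's x, y, z in cm, then the turn, a rotation vector about the tool's x, y, z in rad. A call has 1 to 8 rows; each row shifts and turns the commanded pose from where the row before left it, along the tool's axes as they then stand; what a row does not reach is not made up. A row lasts 1/10 s, in which the tool goes at most 50 mm and 8.59 degrees, less where a joint would pass 70% of its speed; a pose out of reach is approached as far as the arm can. A call with a gripper value outside its range is refused whole. The fingers move at their own pace and stop on an object; the grip force is fixed at half the most. Time passes only in rows, so rows that do not move let the fingers close. It gives the time, the measured TCP pose, the force, the opening and the grip force at its end, in the units of the state.
- ctrl.get_obs(): the state, without advancing time (a new reading comes with each control period).
- vision.snapshot(name): name is "scene" or "top" or "wrist"; returns (picture, depth): 400x640x3 uint8, red, green, blue; 400x640 float32, m along the optical axis (not along the pixel's ray), 0 where there is no reading.
- vision.camera_model(name): a dict with "vertical_fov" (degrees; the focal length in pixels is half the picture's height over the tangent of half this angle, whatever the lens; pixels are square), "cx", "cy" (the principal point, pixels), "cam_to_world" (4x4, takes a point from camera to world coordinates). Camera axes: x right, y down, z forward; pixel columns grow to the right and rows downward; lengths in m; the calibration is good to about 2 mm. A picture is of the moment at which its call begins: read the wrist's pose just before it. camera_model takes no time and is no camera call; for the wrist camera it gives the pose at the moment of the call.
- ctrl.close_job(): hands the job in; it is judged then, once.
The state is a dict: "clock": time; "joint_pos": joint angles; "qvel": joint speeds; "tau": joint torques, N m; "tool_pos": TCP position; "orientation": TCP orientation; "force": force on the tool from outside, world axes, zero at the start; "moment": the same for the moment, N m; "opening": finger opening in m; "gripper_force": force on a finger pad.
Only numpy, scipy, OpenCV 4.12 (cv2) and the standard library are available. Lean on these libraries where they do the work, as an engineer would, in place of code of your own. Each camera call takes 0.05 s, during which the arm holds its last target. There are 200 camera calls.

## Task

Put the three brick-red rubber stoppers away in the grey tray, each standing upright, narrow end down, on the floor of the dish of its own size: the large one in the wide blue dish, the medium one in the white dish, the small one in the narrow yellow dish. Leave the tan cork stoppers and the tealight where they are, and let go of everything at the end.

Things in the scene. Friction and masses are not known exactly. Their poses are not given: they have to be found in the camera images.
- rubber_large: The large rubber stopper: brick-red, with a small dark spot on top. Round, standing upright on its narrow end: 48 mm across its top, 42 mm across its foot, 42 mm high; the upper 45 % of its height is straight-sided, the rest tapers to the foot. Loose, about 85 g. Origin at the centre of its underside, z up.
- rubber_medium: The medium rubber stopper: brick-red, with a small dark spot on top. Round, standing upright on its narrow end: 36 mm across its top, 31 mm across its foot, 38 mm high; the upper 45 % of its height is straight-sided, the rest tapers to the foot. Loose, about 45 g. Origin at the centre of its underside, z up.
- rubber_small: The small rubber stopper: brick-red, with a small dark spot on top. Round, standing upright on its narrow end: 24 mm across its top, 20 mm across its foot, 34 mm high; the upper 45 % of its height is straight-sided, the rest tapers to the foot. Loose, about 20 g. Origin at the centre of its underside, z up.
- dish_large: The widest dish in the tray, blue, round, fixed to the tray: 62 mm across inside, 67 mm across outside, 9 mm high, its inner floor 3 mm above its underside (so the rim stands 6 mm above its floor). Origin at the centre of its underside, z up. A stopper gripped only by its upper part (fingertips at least 12 mm above its foot) keeps the fingers clear of the rims.
- dish_medium: The middle-sized dish in the tray, white, round, fixed to the tray: 51 mm across inside, 56 mm across outside, 9 mm high, its inner floor 3 mm above its underside (so the rim stands 6 mm above its floor). Origin at the centre of its underside, z up. A stopper gripped only by its upper part (fingertips at least 12 mm above its foot) keeps the fingers clear of the rims.
- dish_small: The narrowest dish in the tray, yellow, round, fixed to the tray: 40 mm across inside, 45 mm across outside, 9 mm high, its inner floor 3 mm above its underside (so the rim stands 6 mm above its floor). Origin at the centre of its underside, z up. A stopper gripped only by its upper part (fingertips at least 12 mm above its foot) keeps the fingers clear of the rims.
- tray: Shallow grey tray, fixed, 112 mm (its x) by 292 mm (its y), floor 3 mm thick, outer rim 12 mm high and 4 mm thick. The three dishes stand on its floor in one row along its y axis, at its centre and 90 mm to either side; which dish is where changes. Origin at the centre of its underside, z up.
- cork_big: Look-alike: a light tan cork stopper, same shape as the large rubber one (48 mm top, 42 mm foot, 42 mm high), loose, stays where it is. Origin at the centre of its underside, z up.
- cork_small: Look-alike: a light tan cork stopper, same shape as the medium rubber one (36 mm top, 31 mm foot, 38 mm high), loose, stays where it is. Origin at the centre of its underside, z up.
- tealight: A tealight candle: white wax in a thin aluminium cup, 38 mm across, 18 mm high, loose, stays where it is. Origin at the centre of its underside, z up.
Not all that is in view belongs to the job. Several things have the shape of the dish_small; the one meant has the colours described above.

How it is judged (in metres and radians):
At the end, for the whole second after the job is handed in: Each rubber stopper stands still and upright (within 0.12 rad) on the floor of its own dish (foot within 12 mm of the dish's centre, less than 3 mm above the dish floor), and both corks and the tealight are within 20 mm of where they started (horizontal distance between rubber_large and dish_large below 0.012 m and z of rubber_large in the frame of dish_large between 0 and 0.006 m and angle between each of rubber_large, rubber_medium, rubber_small's own z axis and vertical below 0.12 rad and linear speed of each of rubber_large, rubber_medium, rubber_small below 0.02 m/s and angular speed of each of rubber_large, rubber_medium, rubber_small below 0.3 rad/s and horizontal distance between rubber_medium and dish_medium below 0.012 m and z of rubber_medium in the frame of dish_medium between 0 and 0.006 m and horizontal distance between rubber_small and dish_small below 0.012 m and z of rubber_small in the frame of dish_small between 0 and 0.006 m and distance of each of cork_big, cork_small, tealight from where it was at the start of the episode below 0.02 m); the robot touches nothing.
It fails at once if the big cork is moved by more than 20 mm (distance of cork_big from where it was at the start of the episode above 0.02 m).
It fails at once if the small cork is moved by more than 20 mm (distance of cork_small from where it was at the start of the episode above 0.02 m).
It fails at once if the tealight is moved by more than 20 mm (distance of tealight from where it was at the start of the episode above 0.02 m).
It also fails if it takes over 80 s, if anything falls off the work surface, if the arm or the gripper's body presses on something with over 40 N, if the wrist force passes 120 N, or if a joint passes its speed limit or range.

## Working session

There is one attempt and no reset: what is moved stays moved. The work goes in short steps, Python scripts to look and compute and a tool call to move; the robot and the scene stay as the last step left them, time stands still between calls to the robot, and variables do not carry over. Pictures are saved under pics/ and viewed, at most 14 in all, crops included, and the job is handed in when it is done.

Besides the shell and the picture viewer there is one more tool, called by a JSON object that holds its "fn" and its "kwargs". move_arm: Moves the arm, as the interface text tells. Its arguments: {"type":"object","properties":{"moves":{"type":"array"}},"required":["moves"]}

```bash
mkdir -p pics; cat > h.py <<'E'
import numpy as np, cv2
from plant import ctrl, vision
def snap(n,save=None):
    m=vision.camera_model(n); p,d=vision.snapshot(n)
    if save: cv2.imwrite('pics/'+save,cv2.cvtColor(p,cv2.COLOR_RGB2BGR))
    return p,d,m
def ray(m,u,v,z):
    f=200/np.tan(np.radians(m['vertical_fov'])/2)
    T=np.array(m['cam_to_world']); d=T[:3,:3]@np.array([(u-m['cx'])/f,(v-m['cy'])/f,1]); o=T[:3,3]
    return o+d*(z-o[2])/d[2]
E
python3 - <<'E'
from h import *
for n in('top','scene'):
    p,d,m=snap(n,n+'0.png'); print(n,m)
o=ctrl.get_obs(); print(o)
E
```

```text
top {'vertical_fov': 55.19721813232799, 'cx': 322.40037081589304, 'cy': 205.2044530970783, 'cam_to_world': array([[-0.01054902, -0.97762178,  0.21010562,  0.431145  ],
       [-0.99993034,  0.01142577,  0.00295944,  0.00167114],
       [-0.00529383, -0.21005977, -0.97767421,  0.82726952],
       [ 0.        ,  0.        ,  0.        ,  1.        ]])}
scene {'vertical_fov': 56.577613577237685, 'cx': 324.6541169194989, 'cy': 193.69585241525263, 'cam_to_world': array([[-0.8718508 ,  0.37567036, -0.31424189,  0.87738912],
       [ 0.48976671,  0.66587383, -0.56279713,  0.5007229 ],
       [-0.00218075, -0.64458034, -0.76453347,  0.70456969],
       [ 0.        ,  0.        ,  0.        ,  1.        ]])}
{'clock': 0.1, 'joint_pos': array([ 8.71526550e+01,  2.05863808e+01,  6.36981968e-01, -1.75744392e-02,
       -7.01358418e+01, -1.65064963e+01]), 'qvel': array([ 0.08343756, -0.10210516,  0.18276516,  0.06373373, -0.01302465,
       -0.0429026 ]), 'tau': array([-1.60851559e-03, -5.84160483e+01,  2.93749863e+01,  7.01547816e+00,
        1.01110016e-02, -5.69425492e-05]), 'tool_pos': array([0.22357026, 0.63636942, 0.19661214]), 'orientation': array([ 1.79913578e+02, -8.38009239e-03, -1.93598189e+01]), 'force': array([0.64202478, 0.10130517, 0.86481786]), 'moment': array([ 0.00824238, -0.00287647, -0.02735989]), 'gripper_force': 0.0, 'opening': 0.08764911587427181}
```

View pics/top0.png

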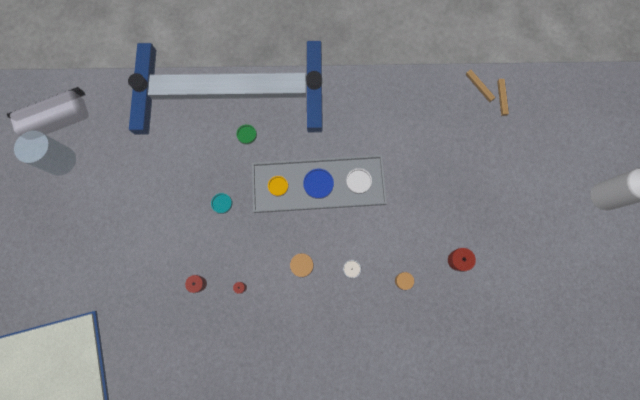

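View pics/scene0.png

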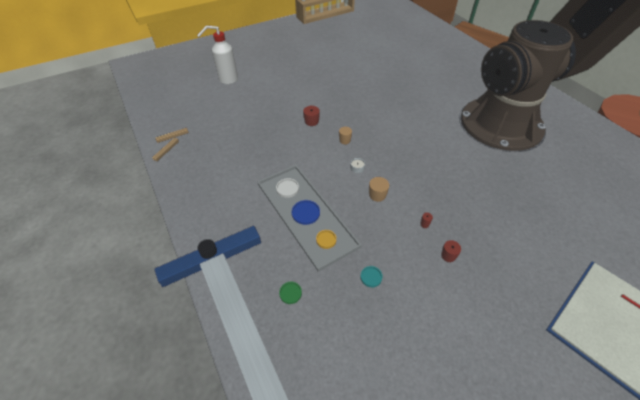

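Top view, candidates by pixel:
- Brick-red stoppers: large (462,260), medium (195,284), small (239,287).
- Look-alikes: big cork (302,265), small cork (405,281), tealight (352,269).
- Dishes: yellow (278,186), blue (319,183), white (359,181). The decoys are green (247,134) and teal (222,203).

I choose the three red stoppers and the yellow, blue and white dishes inside the tray. Next I'll measure them.

```bash
python3 - <<'E'
from h import *
C={'RL':((462,260),(312,116),.042,'r'),'RM':((195,284),(452,251),.038,'r'),'RS':((239,287),(426,220),.034,'r'),
'DL':((319,183),(306,212),.012,'b'),'DM':((359,181),(287,188),.012,'w'),'DS':((278,186),(326,239),.012,'y'),
'CB':((302,265),(379,189),.042,'t'),'CS':((405,281),(345,135),.038,'t'),'TL':((352,269),(358,165),.018,'w')}
for k,n in enumerate(('top','scene')):
    p,d,m=snap(n); h=cv2.cvtColor(p,cv2.COLOR_RGB2HSV).astype(int); H,S,V=h[...,0],h[...,1],h[...,2]
    M={'r':((H<8)|(H>172))&(S>110),'b':(abs(H-115)<12)&(S>140),'y':(abs(H-22)<8)&(S>150),'t':(abs(H-14)<8)&(S>70),'w':(S<40)&(V>165)}
    for q,c in C.items():
        u,v=c[k]; mm=np.zeros(H.shape,np.uint8); mm[v-22:v+23,u-22:u+23]=M[c[3]][v-22:v+23,u-22:u+23]
        N,L,st,ce=cv2.connectedComponentsWithStats(mm)
        i=1+np.argmax(st[1:,4]); ct=ce[i]
        # dark spot on rubber tops
        print(n,q,st[i].tolist(),ct.round(1),'cent@top',ray(m,*ct,c[2])[:2].round(4),end=' ')
        if c[3]=='r':
            w=(V*1.0); u0,v0=int(ct[0]),int(ct[1]); sub=p[v0-9:v0+6,u0-6:u0+7].max(2).astype(float)
            t=np.clip(sub.min()+40-sub,0,None); yy,xx=np.mgrid[v0-9:v0+6,u0-6:u0+7]
            s=(t*xx).sum()/t.sum(),(t*yy).sum()/t.sum(); print('spot',np.round(s,1),sub.min(),ray(m,*s,c[2])[:2].round(4),end='')
        print()
p=cv2.imread('pics/top0.png')
a=np.hstack([cv2.resize(p[230:310,170:330],None,fx=3,fy=3,interpolation=2),cv2.resize(p[220:300,390:490],None,fx=3,fy=3,interpolation=2)])
b=cv2.resize(p[120:220,200:400],None,fx=3,fy=3,interpolation=2);b=cv2.copyMakeBorder(b,0,0,0,a.shape[1]-b.shape[1],0)
cv2.imwrite('pics/crop1.png',np.vstack([a,b]))
E
```

```text
top RL [448, 248, 27, 23, 474] [461.6 259.2] cent@top [ 0.4842 -0.2779] spot [463.8 258.8] 45.0 [ 0.485  -0.2824]
top RM [186, 276, 17, 16, 214] [193.8 283.5] cent@top [0.4417 0.2662] spot [193.8 282.5] 74.0 [0.4437 0.2663]
top RS [234, 283, 11, 10, 88] [238.8 287.3] cent@top [0.4331 0.1756] spot [242.8 286.9] 82.0 [0.4338 0.1674]
top DL [304, 169, 29, 29, 668] [318. 183.] cent@top [0.6566 0.0134] 
top DM [346, 168, 26, 25, 493] [358.6 180.3] cent@top [ 0.6617 -0.0764] 
top DS [268, 176, 20, 20, 307] [277.5 185.4] cent@top [0.6521 0.1028] 
top CB [290, 253, 23, 24, 422] [301.2 264.8] cent@top [0.4766 0.0484] 
top CS [395, 272, 19, 18, 265] [404.4 280.6] cent@top [ 0.4429 -0.1601] 
top TL [343, 260, 18, 18, 238] [351.6 268.6] cent@top [ 0.469  -0.0553] 
scene RL [304, 106, 15, 19, 216] [311.2 114.8] cent@top [ 0.4946 -0.2615] spot [310.4 116. ] 77.0 [ 0.4993 -0.2578]
scene RM [444, 241, 16, 20, 234] [451.3 250.1] cent@top [0.4493 0.2731] spot [448.5 251.6] 70.0 [0.4566 0.2729]
scene RS [423, 213, 9, 14, 89] [426.4 219.3] cent@top [0.4408 0.1836] spot [423.5 221. ] 72.0 [0.4494 0.1842]
scene DL [292, 201, 27, 23, 489] [305.3 211.9] cent@top [0.6594 0.0172] 
scene DM [277, 180, 21, 16, 255] [287.1 187.6] cent@top [ 0.6639 -0.0719] 
scene DS [317, 231, 18, 17, 252] [325.7 238.9] cent@top [0.6547 0.106 ] 
scene CB [370, 177, 19, 24, 372] [378.3 188.2] cent@top [0.4864 0.0605] 
scene CS [339, 127, 13, 17, 171] [345.  134.6] cent@top [ 0.4528 -0.1456] 
scene TL [352, 160, 12, 8, 71] [357.6 163.6] cent@top [ 0.4708 -0.0518]
```

View pics/crop1.png

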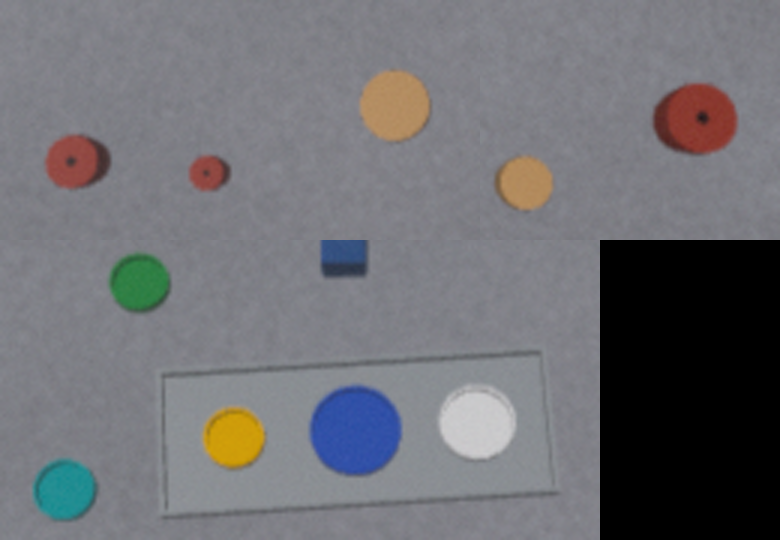

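The crop confirms the red stoppers with dark spots: medium (193.7,283.3), small (238.7,287.7), large (464,259.3). It also shows the yellow, blue and white dishes inside the tray. First I turn to yaw 0, then hover above the medium and small stoppers.

{"fn": "move_arm", "kwargs": {"moves": [8.7,0,0,0,0,0,-0.113,8.7,0,0,0,0,0,-0.113,8.7,0,0,0,0,0,-0.112,8.7,2,4,0,0,0,0,8.7,2,4,0,0,0,0,8.7,2,4,0,0,0,0,8.7,2,4,0,0,0,0,8.7,2,4,0,0,0,0]}}

```text
clock: 1.0
tool_pos: [0.3242, 0.4351, 0.1974]
orientation: [180.0, 0.0, 0.0]
force: [1.3, -0.3, 0.4]
opening: 0.0872
gripper_force: 0.0
```

{"fn": "move_arm", "kwargs": {"moves": [8.7,2.2,4.3,0,0,0,0,8.7,2.2,4.3,0,0,0,0,8.7,2.2,4.3,0,0,0,0,8.7,2.2,4.3,0,0,0,0,8.7,2.2,4.3,0,0,0,0,8.7,0,0,0,0,0,0,8.7,0,0,0,0,0,0]}}

```text
clock: 1.7
tool_pos: [0.4342, 0.2207, 0.1975]
orientation: [-180.0, -0.0, -0.2]
force: [0.0, -0.2, 0.8]
opening: 0.087
gripper_force: 0.0
```

```bash
python3 - <<'E'
from h import *
p,d,m=snap('wrist','w1.png'); o=ctrl.get_obs(); print(o['tool_pos'],o['joint_pos'].round(1)); print(np.array(m['cam_to_world']).round(3),m['vertical_fov'])
E
```

```text
[0.43392754 0.22169143 0.19751969] [ 50.2   2.6 -22.3  -0.  -65.1  39.7]
[[-0.004 -0.952 -0.306  0.518]
 [-1.     0.004  0.001  0.221]
 [ 0.     0.306 -0.952  0.386]
 [ 0.     0.     0.     1.   ]] 67.94613095218182
```

View pics/w1.png

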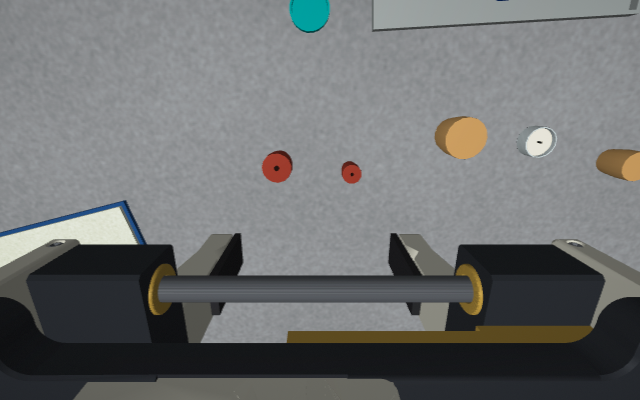

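The wrist view shows the medium spot at (276,168) and the small spot at (352,174). The big cork is at right (461,137), the tealight at (540,142) and the teal decoy at the top. I'll locate the spots from this view.

```bash
cat >> h.py <<'E'
def top(p,m,u,v,z,w=26):
    """spot centre and ellipse-fit of bright top around (u,v), as world points on plane z"""
    s=p[v-w:v+w,u-w:u+w]; h=cv2.cvtColor(s,cv2.COLOR_RGB2HSV).astype(int)
    red=((h[...,0]<8)|(h[...,0]>172))&(h[...,1]>110)
    thr=0.8*np.percentile(h[...,2][red],85); t=(red&(h[...,2]>thr)).astype(np.uint8)
    cs,_=cv2.findContours(t,cv2.RETR_EXTERNAL,cv2.CHAIN_APPROX_NONE); c=max(cs,key=cv2.contourArea)
    e=cv2.fitEllipse(c); f=cv2.drawContours(np.zeros_like(t),[cv2.convexHull(c)],-1,1,-1)
    f=cv2.erode(f,np.ones((5,5))); k=np.where(f>0,np.clip(thr*.8-h[...,2],0,None),0).astype(float)
    yy,xx=np.mgrid[v-w:v+w,u-w:u+w]
    sp=((k*xx).sum()/k.sum(),(k*yy).sum()/k.sum()) if k.sum() else (0,0)
    ec=(e[0][0]+u-w,e[0][1]+v-w)
    return np.round(ec,1),np.round(e[1],1),ray(m,*ec,z)[:2].round(4),np.round(sp,1),ray(m,*sp,z)[:2].round(4)
E
python3 - <<'E'
from h import *
p,d,m=snap('wrist')
print('M',top(p,m,276,168,.038)); print('S',top(p,m,352,174,.034))
E
```

```text
M (array([277. , 167.3]), array([27.5, 28.8]), array([0.4411, 0.2675]), array([276.9, 167.7]), array([0.4406, 0.2677]))
S (array([352.1, 173.6]), array([17.3, 18.2]), array([0.4322, 0.1771]), array([352.3, 174.1]), array([0.4316, 0.1768]))
```

{"fn": "move_arm", "kwargs": {"moves": [6,0.7,-4.6,0,0,0,0,6,0,0,4.3,0,0,0,6,0,0,4.3,0,0,0,6,0,0,4.3,0,0,0,6,0,0,3.4,0,0,0,6,0,0,1,0,0,0,6,0,0,0,0,0,0,6,0,0,0,0,0,0]}}

```text
clock: 2.6
tool_pos: [0.4414, 0.2693, 0.0258]
orientation: [-179.9, -0.1, 0.1]
force: [0.3, 0.7, 1.0]
opening: 0.0598
gripper_force: 0.0
```

{"fn": "move_arm", "kwargs": {"moves": [2,0,0,0,0,0,0,2,0,0,0,0,0,0,2,0,0,0,0,0,0,2,0,0,0,0,0,0,2,0,0,0,0,0,0]}}

```text
clock: 3.1
tool_pos: [0.4409, 0.2679, 0.0248]
orientation: [-180.0, -0.0, 0.0]
force: [0.8, 0.3, -0.4]
opening: 0.0257
gripper_force: 0.0
```

```bash
python3 - <<'E'
from h import *
o=ctrl.get_obs(); print(o['opening'],o['gripper_force'],o['tool_pos'])
p,d,m=snap('wrist','w2.png'); q,_,_=snap('scene'); 
a=p[100:400,120:520]; b=cv2.resize(q[200:300,390:523],(400,300),interpolation=2)
cv2.imwrite('pics/c2.png',cv2.cvtColor(np.hstack([a,b]),cv2.COLOR_RGB2BGR))
E
```

```text
0.02574862401725175 0.0 [0.44091833 0.26789944 0.02476334]
```

View pics/c2.png

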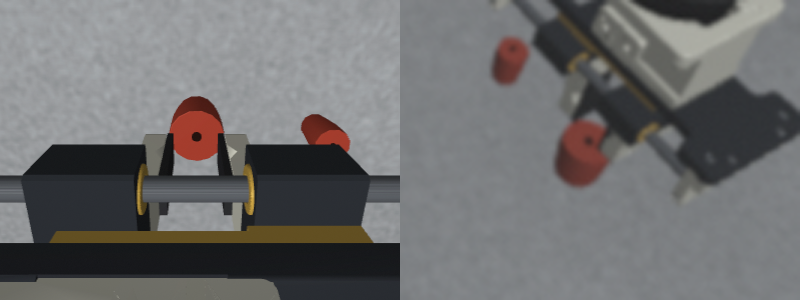

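The stopper sits ahead of the fingers (+x), at wrist pixel about (316,236), and the fingers closed behind its axis. I'll measure the offset.

```bash
python3 - <<'E'
from h import *
p,d,m=snap('wrist'); print(ctrl.get_obs()['tool_pos'],np.array(m['cam_to_world'])[:3,3])
print('M',top(p,m,316,236,.038,30)); print('S',top(p,m,455,240,.034))
q,_,n=snap('top'); print(top(q,n,194,284,.038,14))
# depth points of finger pads / stopper top in wrist view
f=200/np.tan(np.radians(m['vertical_fov'])/2);T=np.array(m['cam_to_world'])
for u,v in ((276,240),(356,240),(279,300),(352,300),(284,290),(347,290),(316,225),(316,240),(316,250)):
    z=d[v,u]; print(u,v,z.round(4),(T@[(u-m['cx'])/f*z,(v-m['cy'])/f*z,z,1])[:3].round(4))
E
```

```text
[0.4408153  0.26783587 0.02450015] [0.52414102 0.26821352 0.21265826]
M (array([315.8, 234.5]), array([47.6, 49.8]), array([0.4417, 0.2678]), array([318.2, 236.9]), array([0.44  , 0.2662]))
S (array([454.5, 240.5]), array([21.3, 33.8]), array([0.4353, 0.1756]), array([451.6, 245.3]), array([0.4317, 0.177 ]))Traceback (most recent call last):
  File "<stdin>", line 4, in <module>
  File "h.py", line 15, in top
    thr=0.8*np.percentile(h[...,2][red],85); t=(red&(h[...,2]>thr)).astype(np.uint8)
            ~~~~~~~~~~~~~^^^^^^^^^^^^^^^^^^
    return _quantile_unchecked(
        a, q, axis, out, overwrite_input, method, keepdims, weights)
    return _ureduce(a,
                    func=_quantile_ureduce_func,
    ...<5 lines>...
                    overwrite_input=overwrite_input,
                    method=method)
    r = func(a, **kwargs)
    result = _quantile(arr,
                       quantiles=q,
    ...<2 lines>...
                       out=out,
                       weights=wgt)
    previous = arr[previous_indexes]
               ~~~^^^^^^^^^^^^^^^^^^
IndexError: index 0 is out of bounds for axis 0 with size 0
```

The stopper is still at (0.4415, 0.2675), between the fingers. The opening reading doesn't agree with that, so I'll hold for a few rows and read again.

{"fn": "move_arm", "kwargs": {"moves": [2,0,0,0,0,0,0,2,0,0,0,0,0,0,2,0,0,0,0,0,0]}}

```text
clock: 3.6
tool_pos: [0.4408, 0.2678, 0.0244]
orientation: [180.0, 0.0, 0.0]
force: [0.8, 0.6, -0.1]
opening: 0.0199
gripper_force: 0.0
```

```bash
python3 - <<'E'
from h import *
p,d,m=snap('wrist','w3.png'); print(ctrl.get_obs()['tool_pos'],ctrl.get_obs()['opening'])
print('M',top(p,m,316,236,.038,30))
f=200/np.tan(np.radians(m['vertical_fov'])/2);T=np.array(m['cam_to_world'])
for u,v in ((280,240),(352,240),(284,290),(347,290),(316,225),(316,245)):
    z=float(d[v,u]); print(u,v,round(z,4),(T@[(u-m['cx'])/f*z,(v-m['cy'])/f*z,z,1])[:3].round(4))
cv2.imwrite('pics/c3.png',cv2.resize(cv2.cvtColor(p[180:330,230:430],cv2.COLOR_RGB2BGR),None,fx=4,fy=4))
E
```

```text
[0.44078088 0.26787856 0.02442427] 0.019975949167830097
M (array([315.8, 234.3]), array([47.2, 49.8]), array([0.4418, 0.2678]), array([317.6, 237.3]), array([0.4397, 0.2667]))
280 240 0.1606 [0.4521 0.2873 0.067 ]
352 240 0.1602 [0.4522 0.2484 0.0673]
284 290 0.088 [0.4705 0.2775 0.1373]
347 290 0.0885 [0.4702 0.2588 0.1369]
316 225 0.1876 [0.449  0.2677 0.0396]
316 245 0.1928 [0.4345 0.2677 0.0388]
```

View pics/c3.png

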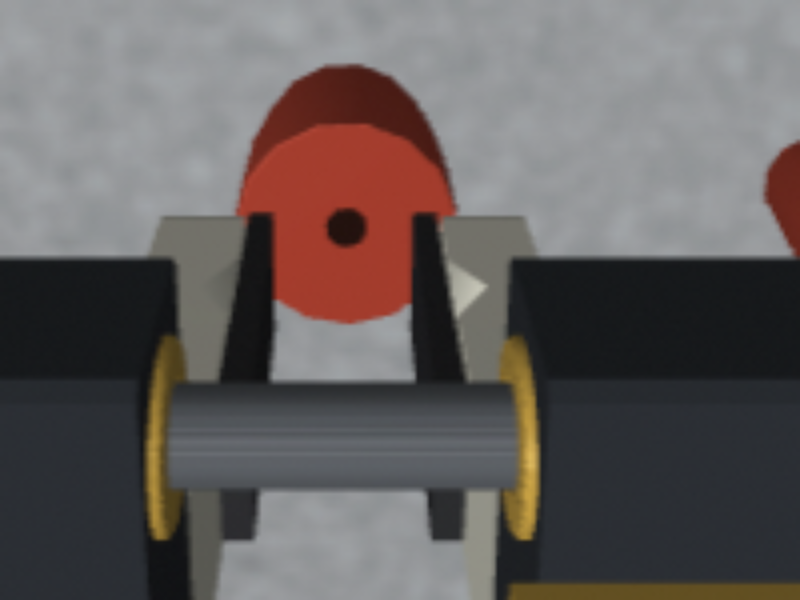

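The fingertips end at row ~233, over the stopper's top, so they are higher than the tool_pos reading implies. I'll measure their height by depth in the wrist and scene views.

```bash
cat >> h.py <<'E'
def cloud(d,m):
    f=200/np.tan(np.radians(m['vertical_fov'])/2);T=np.array(m['cam_to_world']); v,u=np.mgrid[0:400,0:640]
    return np.stack([(u-m['cx'])/f*d,(v-m['cy'])/f*d,d],-1)@T[:3,:3].T+T[:3,3]
E
python3 - <<'E'
from h import *
p,d,m=snap('wrist'); P=cloud(d,m)
for v in range(225,262,4): print(v,[(u,*P[v,u].round(3).tolist()) for u in (275,282,288,294,298)])
p,d,m=snap('scene'); P=cloud(d,m); s=(abs(P[...,0]-.441)<.06)&(abs(P[...,1]-.268)<.08)&(P[...,2]>.005)&(P[...,2]<.2)
for z in np.arange(.005,.12,.008):
    k=s&(P[...,2]>=z)&(P[...,2]<z+.008)
    if k.sum(): print(round(z,3),k.sum(),P[k].min(0).round(3),P[k].max(0).round(3),p[k].mean(0).round())
cv2.imwrite('pics/s3.png',cv2.resize(cv2.cvtColor(p[190:310,380:540],cv2.COLOR_RGB2BGR),None,fx=5,fy=5,interpolation=2))
E
```

```text
225 [(275, 0.432, 0.3, -0.001), (282, 0.433, 0.294, 0.002), (288, 0.433, 0.289, 0.002), (294, 0.449, 0.282, 0.039), (298, 0.448, 0.279, 0.038)]
229 [(275, 0.429, 0.299, 0.0), (282, 0.429, 0.294, 0.002), (288, 0.429, 0.289, 0.001), (294, 0.446, 0.282, 0.038), (298, 0.446, 0.279, 0.039)]
233 [(275, 0.425, 0.3, 0.001), (282, 0.425, 0.294, 0.001), (288, 0.425, 0.289, 0.0), (294, 0.45, 0.281, 0.054), (298, 0.45, 0.278, 0.054)]
237 [(275, 0.452, 0.29, 0.063), (282, 0.452, 0.287, 0.063), (288, 0.452, 0.283, 0.063), (294, 0.451, 0.28, 0.06), (298, 0.448, 0.278, 0.055)]
241 [(275, 0.452, 0.29, 0.068), (282, 0.452, 0.286, 0.067), (288, 0.452, 0.283, 0.068), (294, 0.45, 0.28, 0.064), (298, 0.446, 0.278, 0.057)]
245 [(275, 0.453, 0.289, 0.074), (282, 0.452, 0.286, 0.072), (288, 0.452, 0.282, 0.073), (294, 0.451, 0.279, 0.07), (298, 0.444, 0.278, 0.057)]
249 [(275, 0.452, 0.289, 0.077), (282, 0.452, 0.285, 0.077), (288, 0.45, 0.282, 0.073), (294, 0.451, 0.279, 0.074), (298, 0.442, 0.278, 0.059)]
253 [(275, 0.452, 0.288, 0.081), (282, 0.45, 0.285, 0.077), (288, 0.448, 0.283, 0.073), (294, 0.451, 0
[... 580 characters left out ...]
0.037 102 [0.427 0.252 0.037] [0.459 0.284 0.041] [118.  65.  59.]
0.045 2 [0.45  0.255 0.052] [0.45  0.28  0.053] [92. 70. 68.]
0.053 35 [0.43  0.243 0.053] [0.454 0.294 0.061] [87. 82. 80.]
0.061 51 [0.434 0.242 0.061] [0.454 0.294 0.069] [92. 91. 87.]
0.069 54 [0.437 0.242 0.069] [0.454 0.294 0.077] [91. 90. 87.]
0.077 40 [0.439 0.241 0.077] [0.454 0.295 0.085] [79. 80. 78.]
0.085 27 [0.432 0.241 0.085] [0.454 0.258 0.093] [81. 82. 80.]
0.093 29 [0.432 0.244 0.093] [0.454 0.258 0.1  ] [82. 82. 79.]
0.101 10 [0.436 0.248 0.101] [0.455 0.254 0.109] [122. 121. 115.]
0.109 9 [0.44  0.254 0.112] [0.453 0.312 0.117] [123. 124. 118.]
0.117 23 [0.444 0.225 0.117] [0.48  0.312 0.124] [94. 94. 91.]
```

View pics/s3.png

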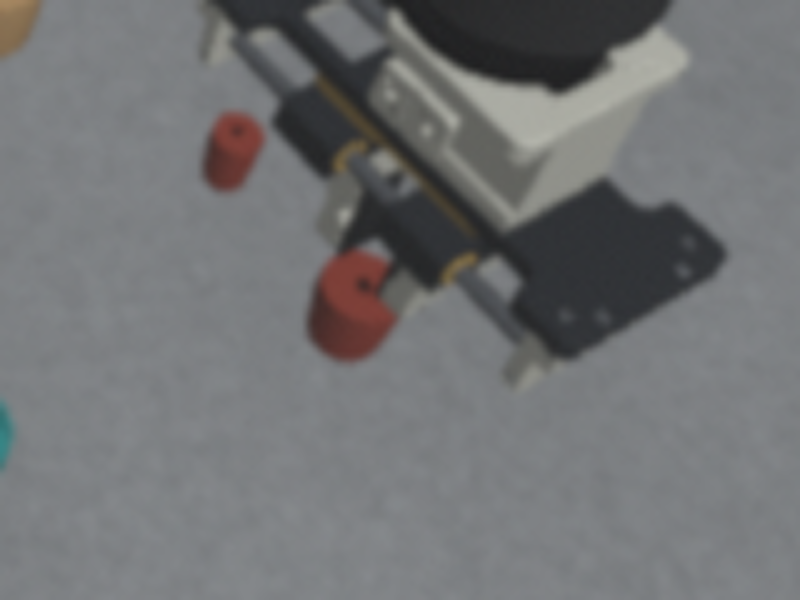

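Both cameras put the fingertips at z≈0.053 while tool_pos says 0.0244. The tips therefore sit about 28 mm above the reported TCP, not 8 mm below it, though x and y agree. I'll trust the cameras: open, go down 3.6 cm more, then close.

{"fn": "move_arm", "kwargs": {"moves": [5.5,0,0,0,0,0,0,5.5,0,0,0,0,0,0,5.5,0,0,0,0,0,0,5.5,0,0,1,0,0,0,5.5,0,0,1,0,0,0,5.5,0,0,0.8,0,0,0,5.5,0,0,0,0,0,0]}}

```text
clock: 4.45
tool_pos: [0.4399, 0.2668, -0.0053]
orientation: [179.9, 0.1, -0.0]
force: [0.1, 0.2, 0.4]
opening: 0.0544
gripper_force: 0.0
```

{"fn": "move_arm", "kwargs": {"moves": [5.5,0,0,0.4,0,0,0,5.5,0,0,0.4,0,0,0,5.5,0,0,0,0,0,0,2.5,0,0,0,0,0,0,2.5,0,0,0,0,0,0,2.5,0,0,0,0,0,0,2.5,0,0,0,0,0,0]}}

```text
clock: 5.15
tool_pos: [0.4409, 0.268, -0.0113]
orientation: [-180.0, -0.0, 0.0]
force: [-0.0, 0.4, 1.1]
opening: 0.0352
gripper_force: 30.0
```

```bash
python3 - <<'E'
from h import *
o=ctrl.get_obs(); print(o['tool_pos'],o['opening'],o['gripper_force'],o['force'])
p,d,m=snap('scene'); P=cloud(d,m); s=(abs(P[...,0]-.441)<.06)&(abs(P[...,1]-.268)<.08)&(P[...,2]>.005)&(P[...,2]<.2)&(np.ptp(p.astype(int),axis=2)<25)
for z in np.arange(.005,.1,.01):
    k=s&(P[...,2]>=z)&(P[...,2]<z+.01)
    if k.sum(): print(round(z,3),k.sum(),P[k].min(0).round(3),P[k].max(0).round(3))
E
```

```text
[ 0.44092283  0.26800092 -0.01128972] 0.03515022543206602 30.000093332491815 [-0.04948138  0.40180826  1.05576812]
0.005 7 [0.455 0.259 0.005] [0.459 0.271 0.013]
0.015 29 [0.44  0.237 0.015] [0.459 0.301 0.025]
0.025 54 [0.436 0.235 0.025] [0.458 0.302 0.035]
0.035 47 [0.44  0.235 0.035] [0.455 0.302 0.045]
0.045 30 [0.441 0.233 0.045] [0.454 0.295 0.054]
0.055 34 [0.432 0.235 0.055] [0.454 0.251 0.065]
0.065 7 [0.436 0.246 0.066] [0.446 0.251 0.073]
0.075 14 [0.442 0.246 0.076] [0.455 0.32  0.085]
0.085 82 [0.448 0.188 0.086] [0.481 0.32  0.095]
0.095 310 [0.411 0.189 0.095] [0.482 0.345 0.105]
```

It grips at 35 mm opening and 30 N. I lift, carry it short of the tray, and measure the dishes with the wrist camera.

{"fn": "move_arm", "kwargs": {"moves": [2.5,0,0,-2,0,0,0,2.5,0,0,-4,0,0,0,2.5,0,0,-4,0,0,0,2.5,1.7,3.4,0,0,0,0,2.5,1.7,3.8,0,0,0,0,2.5,1.7,3.8,0,0,0,0,2.5,1.7,3.8,0,0,0,0,2.5,1.7,3.8,0,0,0,0]}}

```text
clock: 6.0
tool_pos: [0.5262, 0.0804, 0.0887]
orientation: [-180.0, -0.0, 0.0]
force: [0.8, 0.6, -0.3]
opening: 0.0349
gripper_force: 30.0
```

{"fn": "move_arm", "kwargs": {"moves": [2.5,1.7,3.8,0,0,0,0,2.5,1.7,3.8,0,0,0,0,2.5,1.7,4,0,0,0,0,2.5,1.7,4,0,0,0,0,2.5,0,0,0,0,0,0,2.5,0,0,0,0,0,0,2.5,0,0,0,0,0,0]}}

```text
clock: 6.7
tool_pos: [0.5934, -0.0737, 0.0883]
orientation: [-180.0, 0.0, 0.0]
force: [1.1, 0.2, -0.7]
opening: 0.0348
gripper_force: 30.0
```

```bash
python3 - <<'E'
from h import *
o=ctrl.get_obs(); print(o['tool_pos'],o['opening'],o['gripper_force'],o['force'])
p,d,m=snap('wrist','w4.png')
E
```

```text
[ 0.59341932 -0.07373429  0.0883002 ] 0.034757927208437546 29.99997991399141 [ 1.11695291  0.21746001 -0.6577657 ]
```

View pics/w4.png

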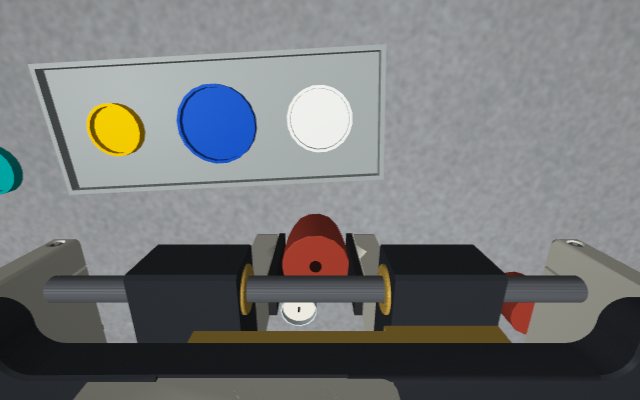

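The wrist view shows yellow (115,129), blue (217,123) and white (320,118), with the medium stopper gripped between the fingers. Next I fit the rim ellipses.

```bash
python3 - <<'E'
from h import *
p,d,m=snap('wrist'); h=cv2.cvtColor(p,cv2.COLOR_RGB2HSV).astype(int);H,S,V=h[...,0],h[...,1],h[...,2]
M={'DS':((115,129),(abs(H-24)<10)&(S>120)),'DL':((217,123),(abs(H-112)<14)&(S>120)),'DM':((320,118),(S<30)&(V>195))}
for k,((u,v),q) in M.items():
    z=np.zeros(H.shape,np.uint8); z[v-45:v+46,u-45:u+46]=q[v-45:v+46,u-45:u+46]
    cs,_=cv2.findContours(z,cv2.RETR_EXTERNAL,cv2.CHAIN_APPROX_NONE); c=max(cs,key=cv2.contourArea); hull=cv2.convexHull(c)[:,0]
    W=np.array([ray(m,*a,.012)[:2] for a in hull]); e=cv2.fitEllipse(c)
    (x,y),r=cv2.minEnclosingCircle((W*1000).astype(np.float32)); print(k,np.round(e[0],1),ray(m,*e[0],.012)[:2].round(4),'circ',round(x,1),round(y,1),'r',round(r,1))
print(ctrl.get_obs()['tool_pos'])
E
```

```text
DS [115.8 128.8] [0.653 0.101] circ 652.6 101.0 r 24.9
DL [216.5 122.9] [0.658  0.0126] circ 657.0 12.6 r 34.6
DM [319.7 118.2] [ 0.662  -0.0769] circ 661.0 -76.9 r 28.8
[ 0.59357319 -0.07309506  0.08856773]
```

{"fn": "move_arm", "kwargs": {"moves": [2.5,3.4,0.1,0,0,0,0,2.5,3.4,0.1,0,0,0,0,2.5,0,0,3,0,0,0,2.5,0,0,3,0,0,0,2.5,0,0,2,0,0,0,2.5,0,0,0.9,0,0,0,2.5,0,0,0.4,0,0,0,2.5,0,0,0,0,0,0]}}

```text
clock: 7.6
tool_pos: [0.6623, -0.0755, -0.004]
orientation: [180.0, -0.0, 0.1]
force: [0.1, 0.7, 0.4]
opening: 0.0353
gripper_force: 30.0
```

{"fn": "move_arm", "kwargs": {"moves": [2.5,0,0,0,0,0,0,4.5,0,0,0,0,0,0,5.5,0,0,0,0,0,0,5.5,0,0,0,0,0,0,5.5,0,0,-1,0,0,0,5.5,0,0,-3,0,0,0,5.5,0,0,-4,0,0,0,5.5,0,0,-1,0,0,0]}}

```text
clock: 8.4
tool_pos: [0.6648, -0.0762, 0.0913]
orientation: [180.0, -0.4, 0.1]
force: [0.3, 0.1, 0.5]
opening: 0.0548
gripper_force: 0.0
```

{"fn": "move_arm", "kwargs": {"moves": [7.5,-3.6,2.5,-1,0,0,0,7.5,-3.6,2.5,-1,0,0,0,7.5,-3.6,2.5,-1,0,0,0,7.5,-3.6,2.5,-1,0,0,0,7.5,-3.6,2.5,-1,0,0,0,7.5,0,0,0,0,0,0,7.5,0,0,0,0,0,0]}}

```text
clock: 9.1
tool_pos: [0.4818, -0.2018, 0.1369]
orientation: [180.0, -0.2, -0.1]
force: [0.4, -0.1, -0.7]
opening: 0.0747
gripper_force: 0.0
```

```bash
python3 - <<'E'
from h import *
p,d,m=snap('top'); print('RM placed (top)',top(p,m,359,176,.044,14))
p,d,m=snap('wrist','w5.png'); print(ctrl.get_obs()['tool_pos'],ctrl.get_obs()['joint_pos'].round())
h=cv2.cvtColor(p,cv2.COLOR_RGB2HSV).astype(int); q=((h[...,0]<8)|(h[...,0]>172))&(h[...,1]>110)
N,L,st,ce=cv2.connectedComponentsWithStats(q.astype(np.uint8)); 
for i in range(1,N):
    if st[i,4]>80: u,v=ce[i].astype(int); print(st[i]); print(top(p,m,u,v,.042,32))
E
```

```text
Traceback (most recent call last):
  File "h.py", line 15, in top
    thr=0.8*np.percentile(h[...,2][red],85); t=(red&(h[...,2]>thr)).astype(np.uint8)
            ~~~~~~~~~~~~~^^^^^^^^^^^^^^^^^^
IndexError: index 0 is out of bounds for axis 0 with size 0
```

Top view probably occluded by the arm; wrist only.

```bash
python3 - <<'E'
from h import *
p,d,m=snap('wrist','w5.png'); print(ctrl.get_obs()['tool_pos'],ctrl.get_obs()['joint_pos'].round())
h=cv2.cvtColor(p,cv2.COLOR_RGB2HSV).astype(int); q=((h[...,0]<8)|(h[...,0]>172))&(h[...,1]>110)
N,L,st,ce=cv2.connectedComponentsWithStats(q.astype(np.uint8)); 
for i in range(1,N):
    if st[i,4]>80: u,v=ce[i].astype(int); print(st[i]); print(top(p,m,u,v,.042,40) if 45<u<595 and 45<v<355 else '')
E
```

```text
[ 0.48254301 -0.2009955   0.13588174] [ -1.   9. -23.   0. -57.  91.]
[159   0  34   9 198]

[ 370  160   52   51 2014]
(array([397.7, 187.2]), array([43.6, 47.9]), array([ 0.4837, -0.2828]), array([397.9, 188. ]), array([ 0.4828, -0.283 ]))
```

View pics/w5.png

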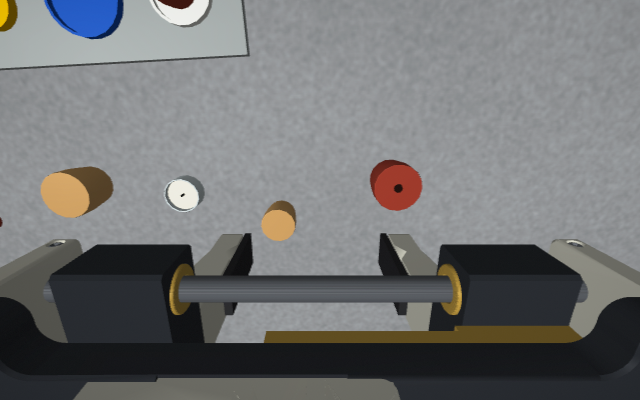

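Large stopper at (398,188), which is (0.4833, -0.283). The small cork at (278,225) is 12 cm away in y. I descend on the large one.

{"fn": "move_arm", "kwargs": {"moves": [7,0.1,4.1,0,0,0,0,7,0,4.1,0,0,0,0,7,0,0,3,0,0,0,7,0,0,4,0,0,0,7,0,0,4,0,0,0,7,0,0,2.4,0,0,0,7,0,0,1,0,0,0,7,0,0,0,0,0,0]}}

```text
clock: 10.0
tool_pos: [0.4825, -0.2825, -0.0102]
orientation: [-180.0, 0.2, 0.1]
force: [0.4, -0.2, 0.3]
opening: 0.0699
gripper_force: 0.0
```

{"fn": "move_arm", "kwargs": {"moves": [3.5,0,0,0,0,0,0,3.5,0,0,0,0,0,0,3.5,0,0,0,0,0,0,3.5,0,0,0,0,0,0,3.5,0,0,0,0,0,0]}}

```text
clock: 10.5
tool_pos: [0.4838, -0.2833, -0.0073]
orientation: [180.0, -0.1, 0.0]
force: [0.3, 2.3, 7.1]
opening: 0.0477
gripper_force: 30.0
```

{"fn": "move_arm", "kwargs": {"moves": [3.5,0,0,-2,0,0,0,3.5,0,0,-4,0,0,0,3.5,0,0,-4,0,0,0,3.5,2.2,-3.7,0,0,0,0,3.5,2.2,-3.7,0,0,0,0,3.5,2.2,-3.7,0,0,0,0,3.5,2.2,-3.7,0,0,0,0,3.5,2.2,-3.7,0,0,0,0]}}

```text
clock: 11.3
tool_pos: [0.5934, -0.0965, 0.0919]
orientation: [-180.0, -0.0, -0.0]
force: [0.4, -0.6, -0.8]
opening: 0.0472
gripper_force: 30.0
```

{"fn": "move_arm", "kwargs": {"moves": [3.5,2.2,-3.7,0,0,0,0,3.5,2.1,-3.7,0,0,0,0,3.5,2.1,-3.7,0,0,0,0,3.5,0,0,0,0,0,0,3.5,0,0,2,0,0,0,3.5,0,0,3,0,0,0,3.5,0,0,2,0,0,0,3.5,0,0,0,0,0,0]}}

```text
clock: 12.1
tool_pos: [0.6541, 0.0122, 0.0183]
orientation: [179.9, 0.3, -0.0]
force: [-0.5, 0.8, -0.5]
opening: 0.0469
gripper_force: 30.0
```

```bash
python3 - <<'E'
from h import *
o=ctrl.get_obs(); print(o['tool_pos'],o['opening'],o['gripper_force'],o['force'],o['orientation'])
p,d,m=snap('wrist'); p2,d2,m2=snap('scene')
a=p[120:320,160:560]; b=cv2.resize(p2[140:270,240:400],(400,325),interpolation=2); cv2.imwrite('pics/c6.png',cv2.cvtColor(np.vstack([a,b]),cv2.COLOR_RGB2BGR))
E
```

```text
[0.65412536 0.01220854 0.01834035] 0.04689689096036283 29.99977497209329 [-0.50380405  0.8325904  -0.50847721] [ 1.79936122e+02  3.28902653e-01 -3.02667367e-02]
```

View pics/c6.png

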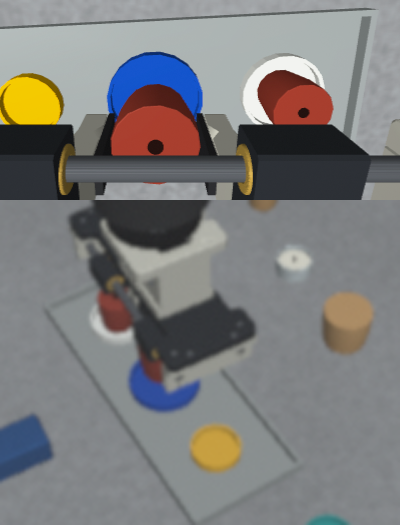

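The large stopper hangs over the blue dish, and the medium stands in the white one. I lower and release the large.

{"fn": "move_arm", "kwargs": {"moves": [3.5,0,0,1.2,0,0,0,3.5,0,0,0.7,0,0,0,3.5,0,0,0.3,0,0,0,3.5,0,0,0.1,0,0,0,3.5,0,0,0,0,0,0,3.5,0,0,0,0,0,0]}}

```text
clock: 12.8
tool_pos: [0.6568, 0.0129, -0.0012]
orientation: [180.0, -0.0, 0.0]
force: [-1.5, -0.5, 2.4]
opening: 0.0474
gripper_force: 30.0
```

{"fn": "move_arm", "kwargs": {"moves": [5.5,0,0,0,0,0,0,6.2,0,0,0,0,0,0,6.2,0,0,0,0,0,0,6.2,0,0,0,0,0,0,6.2,0,0,-1,0,0,0,6.2,0,0,-4,0,0,0,6.2,0,0,-4,0,0,0,6.2,0,0,-1,0,0,0]}}

```text
clock: 13.6
tool_pos: [0.6599, 0.0132, 0.1046]
orientation: [-179.9, -0.5, 0.1]
force: [0.4, -0.2, -0.3]
opening: 0.0616
gripper_force: 0.0
```

{"fn": "move_arm", "kwargs": {"moves": [5,-3.7,-2.7,0,0,0,0,5,-3.7,-2.7,0,0,0,0,5,-3.7,-2.7,0,0,0,0,5,-3.8,-2.7,0,0,0,0,5,-3.8,-2.8,0,0,0,0,5,-3.8,-2.8,0,0,0,0,5,0,0,0,0,0,0,5,0,0,0,0,0,0]}}

```text
clock: 14.4
tool_pos: [0.4315, 0.1781, 0.0995]
orientation: [-179.9, -0.1, 0.2]
force: [0.5, 0.2, -0.1]
opening: 0.0499
gripper_force: 0.0
```

```bash
python3 - <<'E'
from h import *
p,d,m=snap('wrist'); print(ctrl.get_obs()['tool_pos'])
h=cv2.cvtColor(p,cv2.COLOR_RGB2HSV).astype(int); q=((h[...,0]<8)|(h[...,0]>172))&(h[...,1]>110)
N,L,st,ce=cv2.connectedComponentsWithStats(q.astype(np.uint8)); 
for i in range(1,N):
    if st[i,4]>80: u,v=ce[i].astype(int); print(st[i]); print(top(p,m,u,v,.034,40) if 45<u<595 and 45<v<355 else '')
p,d,m=snap('top','t7.png')
h=cv2.cvtColor(p,cv2.COLOR_RGB2HSV).astype(int); q=((h[...,0]<8)|(h[...,0]>172))&(h[...,1]>110)
N,L,st,ce=cv2.connectedComponentsWithStats(q.astype(np.uint8)); 
for i in range(1,N):
    if st[i,4]>40: u,v=ce[i].astype(int); print(st[i],ce[i]); print(top(p,m,u,v,.046,16))
E
```

```text
[0.43210635 0.17748068 0.09921836]
[305 178  25  32 621]
(array([316.8, 196.7]), array([23.6, 24.6]), array([0.4323, 0.177 ]), array([316.8, 197.4]), array([0.4317, 0.177 ]))
[308 169  21  21 348] [317.7183908  178.84770115]
(array([317.7, 178.6]), array([19.9, 20.6]), array([0.6568, 0.0134]), array([317.6, 178. ]), array([0.6582, 0.0135]))
[352 169  15  15 181] [359.         175.95027624]
(array([359.1, 175.8]), array([14.1, 14.8]), array([ 0.6619, -0.0745]), array([359.4, 175.1]), array([ 0.6635, -0.0752]))
```

Both placed stoppers are within about 2 mm of their dish centres. Next is the small one, directly below.

{"fn": "move_arm", "kwargs": {"moves": [5,0,0,3,0,0,0,5,0,0,4,0,0,0,5,0,0,3,0,0,0,5,0,0,1.1,0,0,0,5,0,0,0,0,0,0,5,0,0,0,0,0,0]}}

```text
clock: 15.1
tool_pos: [0.4328, 0.1769, -0.0118]
orientation: [-180.0, -0.0, -0.0]
force: [0.5, 0.2, 0.0]
opening: 0.0498
gripper_force: 0.0
```

{"fn": "move_arm", "kwargs": {"moves": [1.2,0,0,0,0,0,0,1.2,0,0,0,0,0,0,1.2,0,0,0,0,0,0,1.2,0,0,0,0,0,0,1.2,0,0,0,0,0,0,1.2,0,0,0,0,0,0]}}

```text
clock: 15.7
tool_pos: [0.4321, 0.1772, -0.0121]
orientation: [-180.0, -0.0, 0.0]
force: [-0.8, -0.4, 7.3]
opening: 0.0229
gripper_force: 30.0
```

{"fn": "move_arm", "kwargs": {"moves": [1.2,0,0,-2,0,0,0,1.2,0,0,-4,0,0,0,1.2,0,0,-4,0,0,0,1.2,3.7,1.2,0,0,0,0,1.2,3.7,1.2,0,0,0,0,1.2,3.7,1.3,0,0,0,0,1.2,3.7,1.3,0,0,0,0,1.2,3.7,1.3,0,0,0,0]}}

```text
clock: 16.5
tool_pos: [0.618, 0.1132, 0.0872]
orientation: [180.0, 0.0, 0.0]
force: [0.2, 0.4, 0.7]
opening: 0.023
gripper_force: 30.0
```

{"fn": "move_arm", "kwargs": {"moves": [1.2,3.6,1.3,0,0,0,0,1.2,0,0,0,0,0,0,1.2,0,0,3,0,0,0,1.2,0,0,3,0,0,0,1.2,0,0,2,0,0,0,1.2,0,0,1,0,0,0,1.2,0,0,0.3,0,0,0,1.2,0,0,0,0,0,0]}}

```text
clock: 17.3
tool_pos: [0.6528, 0.101, -0.0052]
orientation: [180.0, 0.0, 0.0]
force: [-0.6, 0.3, 0.5]
opening: 0.0228
gripper_force: 30.0
```

```bash
python3 - <<'E'
from h import *
o=ctrl.get_obs(); print(o['tool_pos'],o['opening'],o['gripper_force'],o['force'],o['orientation'])
p,d,m=snap('wrist'); p2,d2,m2=snap('scene')
a=p[120:320,160:560]; b=cv2.resize(p2[160:290,260:420],(400,325),interpolation=2); cv2.imwrite('pics/c8.png',cv2.cvtColor(np.vstack([a,b]),cv2.COLOR_RGB2BGR))
E
```

```text
[ 0.65277576  0.10102185 -0.00520769] 0.02282619791734981 29.99974276048306 [-0.61889502  0.31118945  0.51216769] [1.79987557e+02 3.36626718e-03 3.21480481e-02]
```

View pics/c8.png

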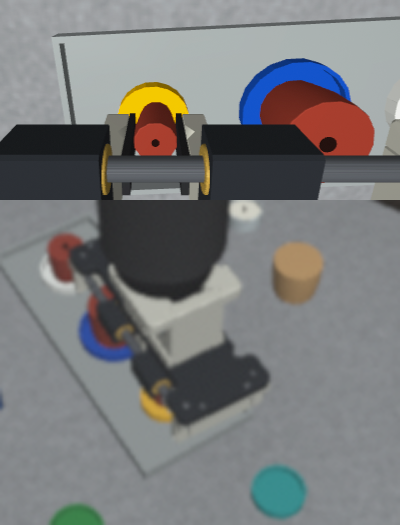

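The small stopper is centred over the yellow dish with its foot just above the floor. I release and retract.

{"fn": "move_arm", "kwargs": {"moves": [3.2,0,0,0,0,0,0,4.2,0,0,0,0,0,0,4.2,0,0,0,0,0,0,4.2,0,0,0,0,0,0,4.2,0,0,-1,0,0,0,4.2,0,0,-4,0,0,0,4.2,0,0,-4,0,0,0,4.2,0,0,-4,0,0,0]}}

```text
clock: 18.2
tool_pos: [0.6527, 0.1008, 0.1267]
orientation: [180.0, -0.0, 0.0]
force: [0.8, 0.9, 0.9]
opening: 0.0417
gripper_force: 0.0
```

{"fn": "move_arm", "kwargs": {"moves": [6,-4,-4,0,0,0,0,6,-4,-3,0,0,0,0,6,-4,-3,0,0,0,0,6,-4,-3,0,0,0,0,6,-4,-3,0,0,0,0,6,0,0,0,0,0,0,6,0,0,0,0,0,0]}}

```text
clock: 18.9
tool_pos: [0.4569, 0.2574, 0.1257]
orientation: [-179.9, -0.1, 0.2]
force: [-0.4, 0.2, -0.3]
opening: 0.0599
gripper_force: 0.0
```

```bash
python3 - <<'E'
from h import *
p,d,m=snap('top')
h=cv2.cvtColor(p,cv2.COLOR_RGB2HSV).astype(int); q=((h[...,0]<8)|(h[...,0]>172))&(h[...,1]>110)
N,L,st,ce=cv2.connectedComponentsWithStats(q.astype(np.uint8)); P=cloud(d,m)
for i in range(1,N):
    if st[i,4]>40: u,v=ce[i].astype(int); print(ce[i].round(),top(p,m,u,v,.043,16)[2],'z',np.median(P[...,2][L==i]).round(4))
t=(abs(h[...,0]-14)<8)&(h[...,1]>70); N,L,st,ce=cv2.connectedComponentsWithStats(t.astype(np.uint8))
print([ce[i].round(1).tolist() for i in range(1,N) if st[i,4]>150])
cv2.imwrite('pics/t9.png',cv2.resize(cv2.cvtColor(p[140:310,180:480],cv2.COLOR_RGB2BGR),None,fx=2.6,fy=2.6,interpolation=2))
print(ctrl.get_obs()['opening'])
E
```

```text
[318. 179.] [0.6577 0.0135] z 0.0465
[359. 176.] [ 0.6628 -0.0748] z 0.0425
[277. 182.] [0.6525 0.1008] z 0.0389
[[480.0, 85.2], [502.6, 96.5], [301.2, 264.8], [404.4, 280.6]]
0.059967712158383576
```

View pics/t9.png

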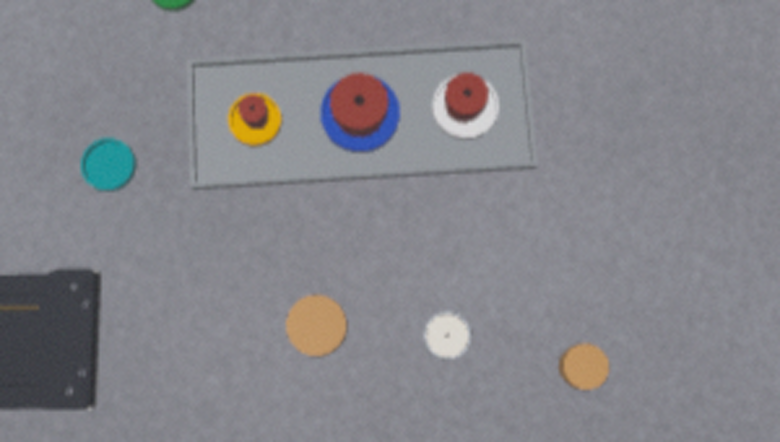

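All three stoppers stand in their own dishes: yellow (255,110), blue (359,103), white (466,97). The corks' pixels haven't changed and the tealight is in place, so I hand in.

```bash
python3 -c "
from plant import ctrl
print(ctrl.close_job())"
```

```text
the job is handed in; nothing more can be done
None
```

The job is handed in: by the last top view, each rubber stopper stands upright within about 2 mm of its dish's centre, the corks and tealight are where they started, and the gripper is open and clear; no verdict was returned.

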